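Seat a ball lens and stack the tray above it

ROBOT

A 6-joint arm with a two-finger parallel gripper is mounted at the origin on the work surface. World frame = base frame: x ahead of the robot, y to its left, z up, the work surface at z = 0. Lengths are in m, angles in rad, forces in N, time in s.
With the tool pointing down it reaches from about 0.275 to 0.75 m from the base axis. Payload 10.2 kg.
Tool frame: the origin (TCP) lies midway between the tips of the shut fingers; the grasp point (between the pads) lies 19 mm behind it (env.hold_point_z is the distance from the TCP to the grasp point, in m); z points along the fingers, y is the line along which they close (so a half turn about z gives the same grasp; the last joint's range is limited). The gripper opens to 85 mm and grips with 20 to 120 N. Pads are 22 mm wide; open, the fingers measure 114 mm over their backs; the gripper's body (76 mm by 85 mm) begins 54 mm behind the grasp point. The pads swing forward as they close: fully open they stand 13 mm farther back than shut.
Start: joints at [-1.56, 0.313, 1.498, -0, 1.331, -0.223], TCP at [0.122, -0.511, 0.204] pointing down, gripper open.
Joint ranges: [-2.94, 2.94], [-0.97, 2.17], [0.19, 2.56], [-1.23, 4.37], [0.02, 3.11], [-2.88, 2.88]. Speed limits (rad/s): [2.39, 2.39, 3.01, 3.14, 3.14, 3.14].

INTERFACE

Orientations are given as a unit quaternion [x, y, z, w].
In Python, from bench import env, kinematics, monitor, eyes, job gives the robot as it stands. The module is installed in compiled form; this text tells all that it offers. Calls block until the motion is done:
- env.reach(position, orientation): joint-space move of the TCP to a pose.
- env.movel(position, velocity=0.15, frame=None, guard=None): straight line of the TCP; frame=None keeps the orientation; velocity is the mean speed in m/s. With guard (N) it stops when the force on the tool has changed by that much, and returns True; else False.
- env.set_joints(angles): joint-space move.
- env.release() and env.close_gripper(effort=None): open the fingers fully, or close them until they stop; effort is the grip in N (None keeps the last).
- env.hold(seconds).
- kinematics.ik(position, orientation): joint angles nearest the present ones, or None.
- monitor.sense(): the state.
- eyes.grab_frame(name): name is "scene" or "top" or "wrist"; returns a dict with "frame" (480x640x3 uint8, red, green, blue), "mtx" (3x3 intrinsics, pixels), "k1" (the pictures are not rectified: a ray, as slopes to the right and down, at radius r is drawn at 1 + k1 r^2 times it, then the intrinsics apply), "view" (4x4, takes a point from world to camera coordinates). Camera axes: x right, y down, z forward; pixel columns grow to the right and rows downward; lengths in m; the calibration is good to about 2 mm. A picture is of the moment at which its call begins. There is no depth.
A pose or a line that the arm cannot do raises env.MotionError and nothing moves.
- job.hand_in(): hands the job in; it is judged then, once.
The state is a dict: "clock": time; "joints": joint angles; "qvel": joint speeds; "joint_efforts": joint torques, N m; "position": TCP position; "ee_rot": TCP orientation; "contact_force": force on the tool from outside, world axes, zero at the start; "ft_torque": the same for the moment, N m; "finger_gap": opening from 0.0 (shut) to 1.0 (fully open); "gripper_force": force on a finger pad.
Only numpy, scipy, OpenCV 4.12 (cv2) and the standard library are available. Lean on these libraries where they do the work, as an engineer would, in place of code of your own. Each camera call takes 0.05 s, during which the arm holds its last target. There are 200 camera calls.

TASK

In the tray that is screwed to the aluminium breadboard, roll the glass ball lens along its rails until it drops into the three-point nest. Then take the other black tray by its middle rib, turn it end for end relative to the lower tray, and set it down on top so that its lugs stand on the lower rim: stacked level and not nested down onto the lens. Put it down rather than dropping it, never let it bear on the lens, and leave the other things on the bench where they are.

Things in the scene. Friction and masses are not known exactly. Their poses are not given: they have to be found in the camera images.
- lower_tray (a point): Fixed lower tray, black plastic, open on top, 55 mm high; underside 180 x 110 mm, walls 3 mm, leaning out 10 degrees to a rim 199 x 129 mm outside; floor 3 mm. Point: centre of its underside; x along its long side, z up. A flat tab 50 mm wide stands out 15 mm from the rim at its -x end. Nothing but the rails stands in the -x half.
- lower_rim (a point): Centre of the lower tray's mouth, 55 mm above its underside. Slots 19 mm wide, 27 mm deep are cut in both long rims at x = -65 and +35 mm. A like tray put on the same way round sinks in; turned 180 degrees (tab over the lower +x end) its lugs stand on the rim: its underside 47 mm above the lower underside, 8 mm inside the mouth, about 5 mm play each way.
- rail_start (a point): On the lower tray's centre line at its rails' -x end, at the height of the rails' top, 14 mm above the tray's underside. Two level steel rails (6 mm bars, 18 mm apart) run from here 79 mm along the tray's +x towards the nest.
- lens_nest (a point): Centre of the ball lens when seated on the nest's three steel buttons: 40 mm towards +x from the lower tray's centre, 23.6 mm above its underside, 3 mm lower than on the rails. The last 12 mm, off the rail ends, the lens rolls down alone; it then stays. A stop plate, 36 mm wide, top 33 mm above the underside, stands 18 mm beyond.
- lens_center (a point): Centre of the loose clear glass ball lens, 30 mm across, 36 g, resting on the rails in the lower tray, 30 to 55 mm short of the nest (towards the lower tray's -x). It rolls freely along the rails, which guide it sideways. Its own axes mean nothing.
- upper_mid (a point): Loose black tray to be stacked, about 0.3 kg, same shell, slots and tab as the lower (tab at its -x end), standing on the cutting mat about the same way round. Point: its centre, half-way up (27.5 mm). A grip rib 12 mm thick crosses it through the centre from long side to long side (faces towards +-x), top flush with the rim; compartments beside it empty, 85 mm long.
- upper_tab (a point): Middle of the loose tray's rim tab, 107 mm from its centre towards its -x, 51 mm above its underside.
- upper: The same loose tray; origin at the centre of its underside, x along its long side. Lugs on both long sides at x = -65 and +35 mm: 14 mm wide, sticking out 14 mm, undersides 8 mm above the tray's underside (the lower tray has the same).
- lower: Aluminium breadboard, 250 x 175 x 12 mm, lying on the 3 mm green cutting mat, with the lower tray screwed to its top; fixed. Origin at the centre of its underside, 12 mm below the lower tray's underside, same axes.
- lens: The ball lens again; its origin turns with it, so use its centre point instead.
- camera_cube: Bystander: black camera cube, 45 mm, with a short lens barrel on top (53 mm high in all), standing between the trays; origin under its centre.
- screwdriver: Bystander: screwdriver, 170 mm, lying beyond the trays.
- tape_roll: Bystander: roll of clear tape, 64 mm across, 19 mm high, lying beyond the trays.
- scissors: Bystander: scissors with blue handles, 140 mm long, lying beyond the trays.
- cleaner_bottle: Bystander: small amber bottle, 48 mm across, 95 mm high, standing at the left of the cutting mat.
- webcam_puck: Bystander: black round webcam puck, 64 mm across, 32 mm high, at the right of the cutting mat.
- caliper: Bystander: steel caliper, 200 mm long, lying at the right of the cutting mat.

How it is judged:
On the way:
1. the ball lens sits in the three-point nest, before the tray goes over it (distance between lens_center and lens_nest below 0.003 m and horizontal distance between upper_mid and lower_tray above 0.15 m), for 0.3 s.
At the end, for the whole second after the job is handed in: Lens within 3 mm of its nest centre. Loose tray at rest on the lower one, turned end for end (tab over the lower +x end), centred within 12 mm, parallel within 0.12 rad, level within 0.04 rad, its centre 71.5 to 78 mm above the lower tray's underside (distance between lens_center and lens_nest below 0.003 m and horizontal distance between upper_mid and lower_tray below 0.012 m and z of upper_mid in the frame of lower_tray between 0.0715 and 0.078 m and x of upper_tab in the frame of lower_tray above 0.07 m and angle between the x axis of upper_mid and the x axis of lower_tray, either way round below 0.12 rad and angle between upper_mid's own z axis and vertical below 0.04 rad and linear speed of upper below 0.02 m/s); the robot touches nothing.
It fails at once if the loose tray presses on the lens (over 1 N) (contact force between upper and lens above 1 N).
It fails at once if the tray is let go more than about 12 mm above its stacked height (contact force between each of the fingers, the arm and upper below 0.02 N and z of upper_mid in the frame of lower_tray above 0.087 m).
It fails at once if a bystander is moved more than 30 mm (distance of any of camera_cube, screwdriver, tape_roll, scissors, cleaner_bottle, webcam_puck, caliper from where it was at the start of the episode above 0.03 m).
It also fails if it takes over 59 s, if anything falls off the work surface, if the arm or the gripper's body presses on something with over 40 N, if the wrist force passes 120 N, or if a joint passes its speed limit or range.

## Working session

There is one attempt and no reset: what is moved stays moved. The work goes in short steps, each a Python script; the robot and the scene stay as the last script left them, time stands still between calls to the robot, and variables do not carry over. Pictures are saved under pics/ and viewed, at most 13 in all, crops included, and the job is handed in when it is done.

```bash
mkdir -p pics
python3 - <<'E'
from bench import env, kinematics, monitor, eyes, job
import cv2,numpy as np
for n in ("scene","top"):
    f=eyes.grab_frame(n); cv2.imwrite(f"pics/{n}0.png",f["frame"][:,:,::-1]); print(n,f["mtx"].tolist(),f["k1"],np.round(f["view"],3).tolist())
s=monitor.sense(); print(s["clock"],s["ee_rot"],s["position"],env.hold_point_z)
E
```

```text
scene [[501.6234831723413, 0.0, 323.0435198182469], [0.0, 501.6234831723413, 244.55543646346004], [0.0, 0.0, 1.0]] 0.018811620452437904 [[0.534, 0.846, -0.015, -0.321], [0.585, -0.382, -0.716, -0.305], [-0.611, 0.373, -0.698, 1.816], [0.0, 0.0, 0.0, 1.0]]
top [[452.6690321898003, 0.0, 320.7939412372022], [0.0, 452.6690321898003, 242.61205162571372], [0.0, 0.0, 1.0]] -0.05386004033526005 [[0.028, -1.0, 0.011, -0.042], [-0.997, -0.028, -0.068, 0.582], [0.069, -0.009, -0.998, 1.161], [0.0, 0.0, 0.0, 1.0]]
0.1 [ 9.93175253e-01  1.16630077e-01  6.20185721e-05 -5.80567545e-04] [ 0.12160739 -0.51045177  0.20380645] 0.0187
```

View pics/top0.png

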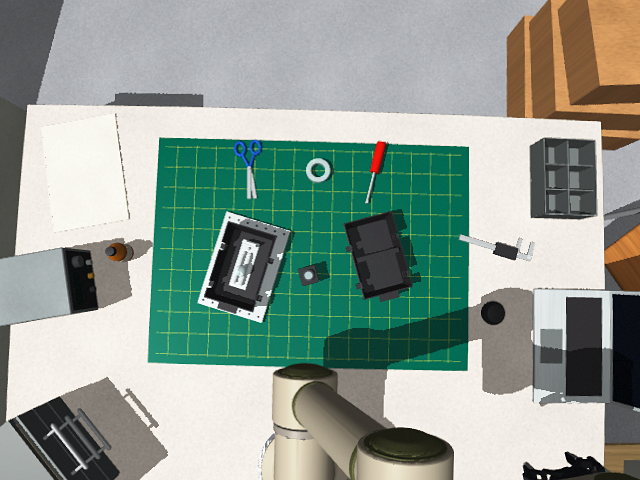

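View pics/scene0.png

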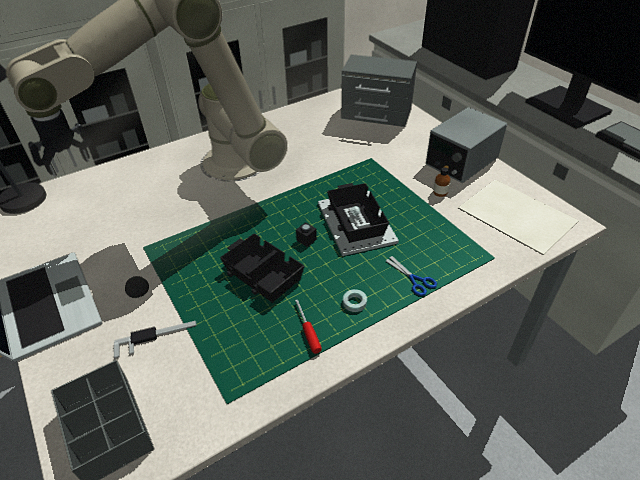

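The top view shows the lower tray around pixel (246,266) on the light breadboard. The loose tray is around (379,254), with its tab near (388,296). The camera cube stands at (310,272). Next I'll look at both trays from close by with the wrist camera.

```bash
cat > h.py <<'E'
from bench import env, kinematics, monitor, eyes, job
import cv2,numpy as np
from scipy.spatial.transform import Rotation as R
def cast(f,px,z):
    d=np.array([f["k1"],0,0,0,0.])
    n=cv2.undistortPoints(np.array(px,float).reshape(-1,1,2),f["mtx"],d)[:,0]
    V=f["view"]; Rm,t=V[:3,:3],V[:3,3]; c=-Rm.T@t
    r=np.c_[n,np.ones(len(n))]@Rm
    return c+r*((z-c[2])/r[:,2])[:,None]
def down(yaw): # tool z down, closing axis y at angle yaw+90deg in world (tool x at yaw)
    return (R.from_euler('z',yaw)*R.from_euler('x',np.pi)).as_quat()
def save(n,f): cv2.imwrite(f"pics/{n}.png",f["frame"][:,:,::-1])
E
python3 - <<'E'
from h import *
import pickle
f=eyes.grab_frame("top")
L=cast(f,[(246,266)],.05)[0];U=cast(f,[(380,254)],.05)[0]
print(L,U,cast(f,[(310,272)],.05))
print(cast(f,[(388,296),(365,212)],.05), cast(f,[(229,212),(291,234),(263,321),(199,301)],.015))
for n,P in (("L",L),("U",U)):
    for yaw in (0,):
        print(n,kinematics.ik([P[0]-.08,P[1],.30],down(yaw)))
env.reach([L[0]-.05,L[1],.30],down(0)); g=eyes.grab_frame("wrist"); save("wL",g); pickle.dump(g,open("wL.pkl","wb"))
V=g["view"]; print("cam",-V[:3,:3].T@V[:3,3],V[:3,:3].round(2).tolist(),monitor.sense()["position"],monitor.sense()["clock"])
E
```

```text
[0.516322   0.16259651 0.05      ] [ 0.55627053 -0.17650594  0.05      ] [[5.05735975e-01 1.19187495e-04 5.00000000e-02]]
[[ 0.45046452 -0.19890277  0.05      ]
 [ 0.66272006 -0.13605101  0.05      ]] [[0.657344   0.21833128 0.015     ]
 [0.60385264 0.0532544  0.015     ]
 [0.37563203 0.11867435 0.015     ]
 [0.4222717  0.28709918 0.015     ]]
L [ 1.04271152e-01  1.26082762e-01  1.48357997e+00 -4.44089210e-16
  1.53192993e+00  1.67506748e+00]
U [-5.85927908e-01  2.24674500e-01  1.36593858e+00 -4.44089210e-16
  1.55097958e+00  9.84868419e-01]
cam [0.5356294  0.16211151 0.46923255] [[-0.0, -1.0, 0.0], [-0.96, 0.0, 0.27], [-0.27, -0.0, -0.96]] [0.46652314 0.16207131 0.29986459] 2.8917
```

View pics/wL.png

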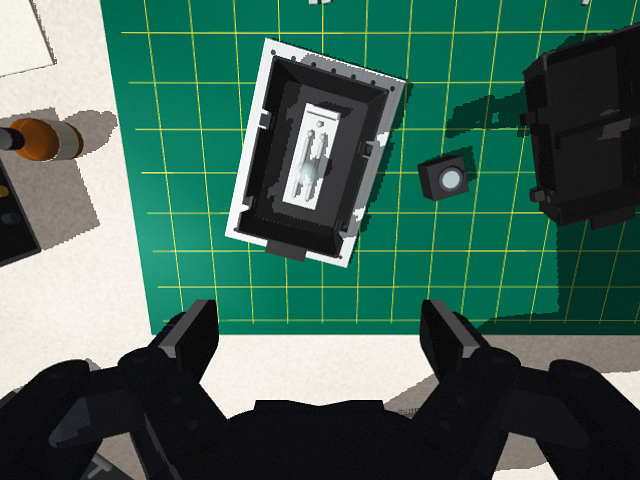

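Wrist view: the lower tray's tab is at (287,250), so its -x end faces the robot. The breadboard corners are near (268,39), (406,80), (348,267) and (226,236). The lens shows as a glassy patch near (310,170) on the rails. Next I'll zoom in here and look at the loose tray.

Run:
```python
from h import *
import pickle
g=pickle.load(open("wL.pkl","rb"))
c=cast(g,[(268,39),(406,80),(348,267),(226,236)],.015); print(c.round(4).tolist(),np.linalg.norm(np.diff(np.r_[c,c[:1]],axis=0),axis=1),c.mean(0))
env.reach([.55,-.15,.30],down(0)); u=eyes.grab_frame("wrist"); pickle.dump(u,open("wU.pkl","wb"))
a=cv2.resize(g["frame"][30:275,215:415],None,fx=2.4,fy=2.4,interpolation=cv2.INTER_CUBIC)
a=np.clip(a.astype(float)**.7*255**.3,0,255).astype(np.uint8)
cv2.imwrite("pics/zL.png",a[:,:,::-1])
b=np.clip(u["frame"].astype(float)**.6*255**.4,0,255).astype(np.uint8); cv2.imwrite("pics/wU.png",b[:,:,::-1])
print(monitor.sense()["clock"])
```

```text
[[0.66, 0.2217, 0.015], [0.6158, 0.0554, 0.015], [0.3746, 0.1203, 0.015], [0.4199, 0.2895, 0.015]] [0.17201428 0.24982075 0.1750758  0.24948495] [0.51757069 0.17174335 0.015     ]
4.1667
```

View pics/zL.png

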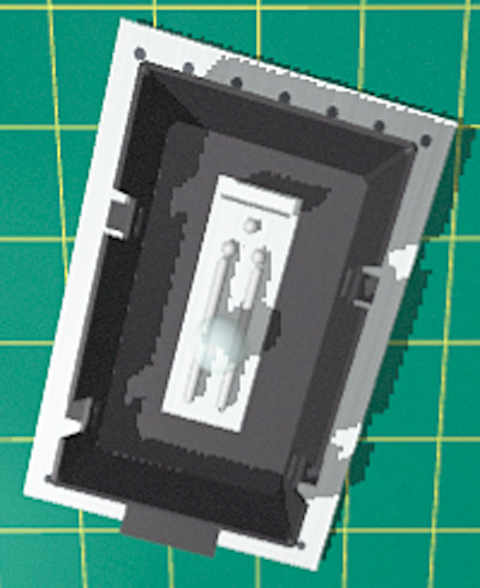

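View pics/wU.png

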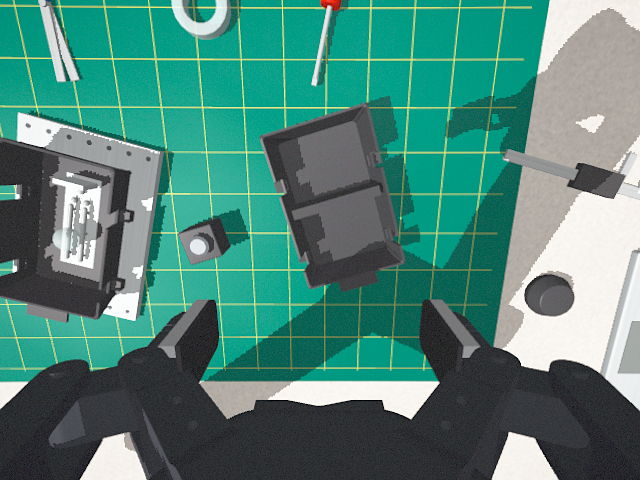

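The zoomed lower tray shows the lens at zoom pixel (220,345), or (306.7,173.8) in the full frame. The rim corners are near zoom (145,65), (412,150), (300,543) and (55,480). In the loose-tray view, the rim corners are near (262,137), (367,104), (403,262) and (309,288). The rib runs from (293,216) to (382,184), and the tab is at about (360,281).

Run:
```python
from h import *
import pickle
g=pickle.load(open("wL.pkl","rb"));u=pickle.load(open("wU.pkl","rb"))
z=lambda p:np.array(p)/2.4+[215,30]
def rect(c,o):
    r=np.linalg.norm(np.diff(np.r_[c,c[:1]],axis=0),axis=1)
    d=(c[0]+c[1]-c[2]-c[3]); print(o,"centre",c.mean(0).round(4),"sides",r.round(3),"yaw",np.degrees(np.arctan2(d[1],d[0])))
rect(cast(g,z([(145,65),(412,150),(300,543),(55,480)]),.070),"Lrim")
rect(cast(g,[(268,39),(406,80),(348,267),(226,236)],.015),"board")
l=cast(g,z([(220,345)]),.0416)[0]
yaw=np.radians(-15.2);C=np.array([.5176,.1717])
print("lens in tray",R.from_euler('z',-yaw).apply(np.r_[l[:2]-C,0]))
rect(cast(u,[(262,137),(367,104),(403,262),(309,288)],.058),"Urim")
print("rib",cast(u,[(293,216),(382,184)],.058),"tab",cast(u,[(360,281)],.054))
for psi in(-74,106):print(kinematics.ik([.55,-.18,.2],down(np.radians(psi))))
for psi in(74.8,-105.2):print(kinematics.ik([.5176,.1717,.2],down(np.radians(psi))))
```

```text
Lrim centre [0.5179 0.1726 0.07  ] sides [0.124 0.192 0.128 0.194] yaw -14.880878955000913
board centre [0.5176 0.1717 0.015 ] sides [0.172 0.25  0.175 0.249] yaw -15.408658701712946
lens in tray [-0.01263547  0.00170734  0.        ]
Urim centre [ 0.5562 -0.17    0.058 ] sides [0.125 0.195 0.125 0.195] yaw 15.890669802734545
rib [[ 0.53973134 -0.11752014  0.058     ]
 [ 0.57878839 -0.22478768  0.058     ]] tab [[ 0.45274708 -0.20335472  0.054     ]]
[-5.18629856e-01  4.35135967e-01  1.33515351e+00 -4.44089210e-16
  1.37130318e+00  2.34371012e+00]
[-0.51862986  0.43513597  1.33515351  0.          1.37130318 -0.79788254]
[ 1.05387003e-01  3.60939175e-01  1.44257081e+00 -4.44089210e-16
  1.33808267e+00  3.70677049e-01]
[ 0.105387    0.36093918  1.44257081  0.          1.33808267 -2.7709156 ]
```

Both trays agree with the sizes given. The lens is at x≈-13 mm in tray coordinates, inside the -15 to +10 mm window. Now I'll push it with shut fingers.

```bash
cat >> h.py <<'E'
LC=np.array([.5177,.1720,.015]); LY=np.radians(-15.2)
def Lw(x,y,z): return R.from_euler('z',LY).apply([x,y,z])+LC
E
python3 - <<'E'
from h import *
import pickle
env.close_gripper(40)
env.reach(Lw(-.052,0,.12),down(LY))
env.movel(Lw(-.052,0,.023),velocity=.12,guard=8) and print("hit",monitor.sense()["position"])
print(env.movel(Lw(.007,0,.023),velocity=.03,guard=6))
p=monitor.sense(); print(p["position"]-LC,p["contact_force"])
env.movel(Lw(-.03,0,.023),velocity=.1)
env.movel(Lw(-.03,0,.13),velocity=.15)
env.reach(Lw(-.03,-.01,.24),down(0)); g=eyes.grab_frame("wrist"); pickle.dump(g,open("wL2.pkl","wb"))
c=cv2.projectPoints(Lw(.04,0,.0236)[None],cv2.Rodrigues(g["view"][:3,:3])[0],g["view"][:3,3],g["mtx"],np.array([g["k1"],0,0,0]))[0].ravel();print("nest px",c)
x,y=c.astype(int); x0,y0=max(x-110,0),max(y-80,0)
a=g["frame"][y0:y0+200,x0:x0+220]; print(x0,y0)
a=np.clip(a.astype(float)**.7*255**.3,0,255).astype(np.uint8)
cv2.imwrite("pics/nest.png",cv2.resize(a,None,fx=3,fy=3,interpolation=cv2.INTER_CUBIC)[:,:,::-1]); print(monitor.sense()["clock"])
E
```

```text
False
[ 0.00669631 -0.00179792  0.0230263 ] [ 0.66074935 -0.44027598  0.16746918]
nest px [326.45855135 147.42512552]
216 67
11.3833
```

View pics/nest.png

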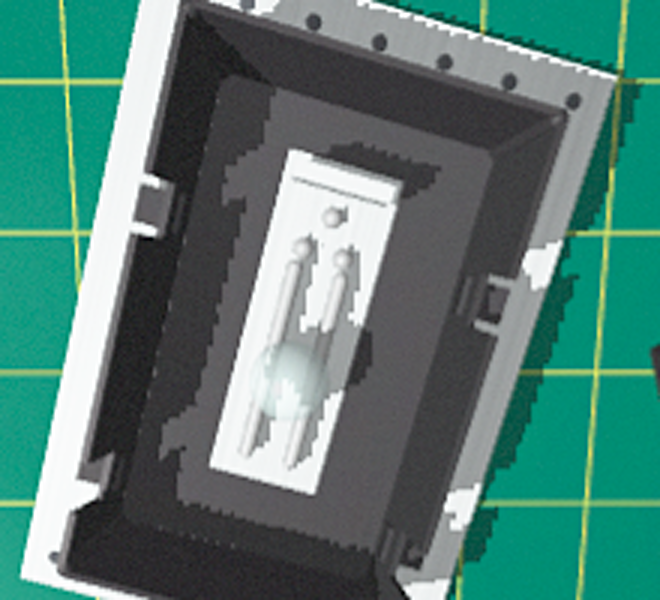

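The lens is still on the rails, at zoom (287,380), and not at the nest at (331,241). I'll measure where it is now.

Run:
```python
from h import *
import pickle
g=pickle.load(open("wL2.pkl","rb"))
for q in ([(287,380)],[(333,217)],[(303,250)],[(246,455)],[(292,465)]):
    p=np.array(q)/3+[216,67]
    for z in (.0416,.029): print(q,z,R.from_euler('z',-LY).apply(cast(g,p,z)[0]-LC).round(4))
V=g["view"];print(-V[:3,:3].T@V[:3,3]-LC, monitor.sense()["finger_gap"])
```

```text
[(287, 380)] 0.0416 [-0.0123  0.0027  0.0266]
[(287, 380)] 0.029 [-0.0139  0.0025  0.014 ]
[(333, 217)] 0.0416 [0.0482 0.0017 0.0266]
[(333, 217)] 0.029 [0.0485 0.0015 0.014 ]
[(303, 250)] 0.0416 [0.0344 0.0091 0.0266]
[(303, 250)] 0.029 [0.0343 0.0092 0.014 ]
[(246, 455)] 0.0416 [-0.0439  0.0104  0.0266]
[(246, 455)] 0.029 [-0.0466  0.0105  0.014 ]
[(292, 465)] 0.0416 [-0.0431 -0.0075  0.0266]
[(292, 465)] 0.029 [-0.0457 -0.008   0.014 ]
[ 0.03750205 -0.00180082  0.40884185] 0.004539985264566748
```

Run:
```python
from h import *
import pickle
y=.0015
env.reach(Lw(-.052,y,.12),down(LY))
env.movel(Lw(-.052,y,.023),velocity=.12,guard=8)
T=[]
for x in (-.03,-.01,.009):
    env.movel(Lw(x,y,.023),velocity=.04); s=monitor.sense()
    print(x,s["position"]-LC,s["contact_force"])
    g=eyes.grab_frame("wrist"); T.append(g); 
pickle.dump(T,open("T.pkl","wb")); print(monitor.sense()["clock"])
ims=[cv2.resize(np.clip(t["frame"].astype(float)**.7*255**.3,0,255).astype(np.uint8)[60:460,170:470],None,fx=.88,fy=1.2) for t in T]
cv2.imwrite("pics/push.png",np.hstack(ims)[:,:,::-1])
```

```text
-0.03 [-0.02870703  0.00930346  0.02288299] [ 0.41864973 -0.62769468  0.01835551]
-0.01 [-0.00936653  0.00403865  0.02286704] [-0.30706098 -0.90754639 -0.08443004]
0.009 [ 0.00896794 -0.00096913  0.02286474] [-0.54998037  0.23996904  1.28694691]
15.025
```

View pics/push.png

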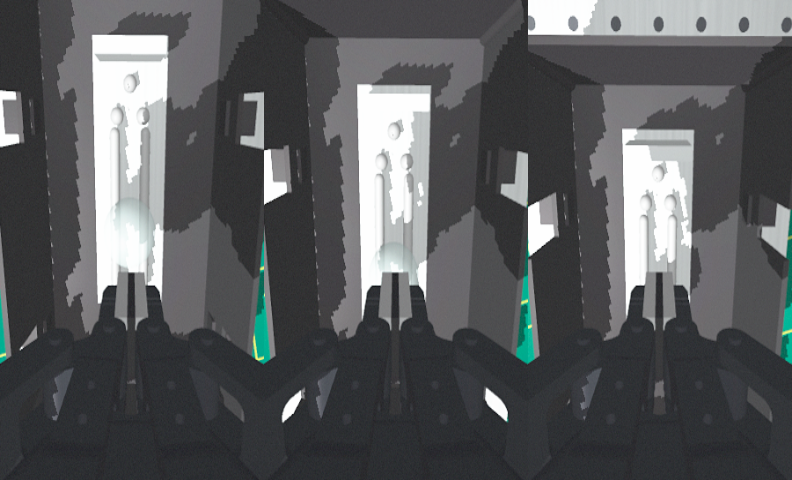

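Run:
```python
from h import *
import pickle
T=pickle.load(open("T.pkl","rb"))
for g,x,q in zip(T,(-.03,-.01,.009),[(131,228),(394,272),None]):
    P=np.array([Lw(x,.0015,.023),Lw(x,.0015,.042),Lw(x+.011,.0015,.023),Lw(.04,0,.02)])
    c=cv2.projectPoints(P,cv2.Rodrigues(g["view"][:3,:3])[0],g["view"][:3,3],g["mtx"],np.array([g["k1"],0,0,0]))[0][:,0]
    print("tcp,grasp,front,nest px",c.round(0).tolist())
    if q: 
        p=[((q[0]%264)/.88+170,q[1]/1.2+60)]; print("lens px",p,R.from_euler('z',-LY).apply(cast(g,p,.0416)[0]-LC).round(4))
save("w3",T[2]); s=monitor.sense(); print(s["position"],s["gripper_force"],s["finger_gap"])
t=eyes.grab_frame("top"); save("t3",t)
b=t["frame"][200:330,180:310]; cv2.imwrite("pics/t3z.png",cv2.resize(np.clip(b.astype(float)**.6*255**.4,0,255).astype(np.uint8),None,fx=4,fy=4)[:,:,::-1])
```

```text
tcp,grasp,front,nest px [[318.0, 283.0], [318.0, 298.0], [318.0, 263.0], [322.0, 146.0]]
lens px [(318.8636363636364, 250.0)] [-0.0106  0.0013  0.0266]
tcp,grasp,front,nest px [[318.0, 283.0], [318.0, 298.0], [318.0, 263.0], [322.0, 188.0]]
lens px [(317.72727272727275, 286.6666666666667)] [-0.0106  0.0019  0.0266]
tcp,grasp,front,nest px [[318.0, 283.0], [318.0, 298.0], [318.0, 263.0], [321.0, 225.0]]
[0.52662801 0.17111179 0.03793584] 0.0 -0.0007137652441037581
```

Run:
```python
from h import *
import pickle
T=pickle.load(open("T.pkl","rb"));G=lambda a:np.clip(a.astype(float)**.6*255**.4,0,255).astype(np.uint8)
s=eyes.grab_frame("scene")["frame"][140:260,300:420]
t=eyes.grab_frame("top")["frame"][200:320,190:310]
def px(f,P): return cv2.projectPoints(np.array([P]),cv2.Rodrigues(f["view"][:3,:3])[0],f["view"][:3,3],f["mtx"],np.array([f["k1"],0,0,0]))[0].ravel()
f=eyes.grab_frame("scene"); 
for x in(-.0125,.009,.04): print(x,(px(f,Lw(x,0,.0236))-[300,140])*3.3)
w1=T[1]["frame"][200:360,230:410];w2=T[2]["frame"][200:360,230:410]
r=lambda a:cv2.resize(G(a),(396,396 if a.shape[0]==120 else 200),interpolation=cv2.INTER_CUBIC)
out=np.hstack([r(s),np.vstack([cv2.resize(G(w1),(396,298)),cv2.resize(G(w2),(396,298))])[100:496] ])
out=np.vstack([np.hstack([cv2.resize(G(w1),(338,300)),cv2.resize(G(w2),(338,300))]),np.hstack([cv2.resize(G(s),(338,300)),cv2.resize(G(t),(338,300))])])
cv2.imwrite("pics/mix.png",out[:,:,::-1]); print(out.shape)
```

```text
-0.0125 [178.99731493 234.10217754]
0.009 [186.80915374 248.48737828]
0.04 [198.34260586 269.72376682]
(600, 676, 3)
```

View pics/mix.png

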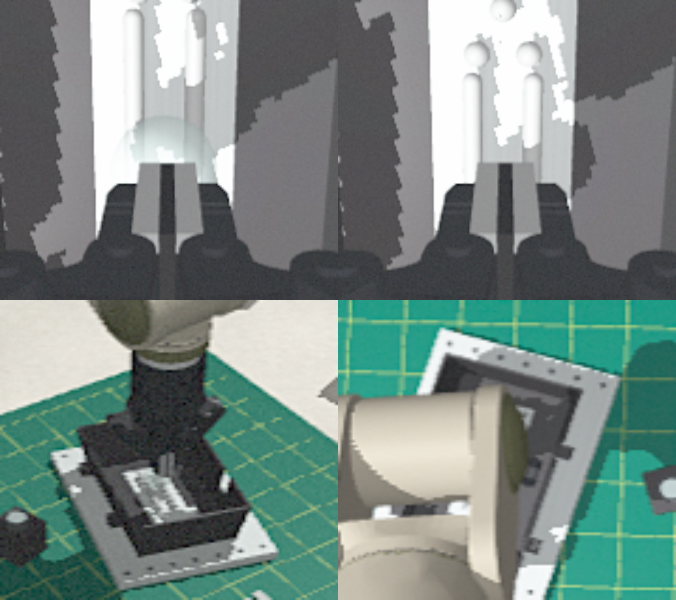

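Frame 3 shows no lens ahead of the finger, so the finger seems to have passed over it without contact. I'll probe the tray floor behind the rails to find the true tip height.

Run:
```python
from h import *
y=.0015
env.movel(Lw(.009,y,.045),velocity=.1)
env.movel(Lw(-.066,y,.045),velocity=.15)
g=eyes.grab_frame("wrist"); print(g["mtx"][0,0]); save("chk",g)
print(env.movel(Lw(-.066,y,-.010),velocity=.04,guard=5)); s=monitor.sense(); print(s["position"]-LC,s["contact_force"],s["clock"])
```

```text
339.9373762142209
False
[-0.06315654  0.01878608 -0.00980393] [-0.54384238 -0.74865542 -0.4187494 ] 17.8167
```

Run:
```python
from h import *
print(env.movel(Lw(-.066,.0015,-.035),velocity=.04,guard=5)); s=monitor.sense(); print(s["position"]-LC,s["contact_force"],s["clock"],s["finger_gap"])
```

```text
True
[-0.063158    0.01881813 -0.02396309] [-2.77539549 -1.15195042 10.44607476] 18.25 -0.0010453381740176358
```

Run:
```python
from h import *
print(monitor.sense()["ft_torque"])
env.movel(Lw(-.066,.0015,.11),velocity=.25)
env.reach([.41,-.02,.05],down(LY))
print(env.movel([.41,-.02,-.04],velocity=.05,guard=5)); s=monitor.sense(); print(s["position"],s["contact_force"],s["ft_torque"],s["clock"])
env.movel([.41,-.02,.12],velocity=.25)
```

```text
[-0.07717236  0.44307881  0.0177231 ]
True
[ 0.40991722 -0.01997191 -0.02398691] [-2.9387226   0.50497918 11.83640845] [ 0.05957497  0.51873284 -0.00093487] 21.175
```

The fingertips really end 27 mm short of the reported TCP. The mat and the tray floor both gave the same figure, so I'll correct all heights by that and push again.

```bash
cat >> h.py <<'E'
DZ=np.array([0,0,.027])  # real tips are 27 mm above the reported TCP (measured on mat and tray floor)
E
python3 - <<'E'
from h import *
import pickle
y=.0015; q=down(LY)
env.reach(Lw(-.054,y,.07)-DZ,q)
print(env.movel(Lw(-.054,y,.022)-DZ,velocity=.12,guard=8))
print(env.movel(Lw(.012,y,.022)-DZ,velocity=.04,guard=6)); s=monitor.sense(); print(s["position"]-LC,s["contact_force"])
env.movel(Lw(-.01,y,.022)-DZ,velocity=.1)
env.movel(Lw(-.01,y,.10)-DZ,velocity=.25)
env.reach(Lw(-.03,-.01,.24),down(0)); g=eyes.grab_frame("wrist"); pickle.dump(g,open("wL3.pkl","wb"))
a=g["frame"][67:267,216:436]
a=np.clip(a.astype(float)**.7*255**.3,0,255).astype(np.uint8)
cv2.imwrite("pics/nest2.png",cv2.resize(a,None,fx=3,fy=3,interpolation=cv2.INTER_CUBIC)[:,:,::-1]); print(monitor.sense()["clock"])
E
```

```text
False
False
[ 0.01184778 -0.00162604 -0.00498244] [-0.03094787  0.47712312  0.52983697]
26.7333
```

View pics/nest2.png

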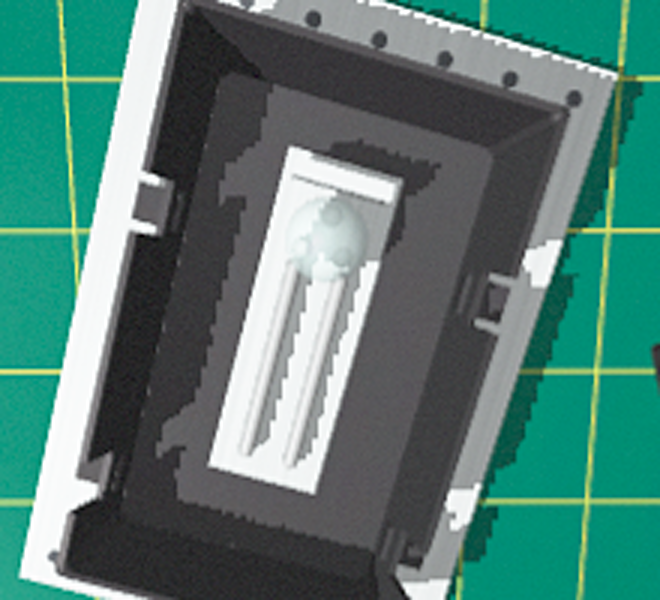

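The lens now sits at zoom (328,240), on the three buttons, so it is nested. Next I'll grasp the loose tray by its rib.

Run:
```python
from h import *
import pickle
U=np.array([.5565,-.1708,.003]); q=down(np.radians(17-90)); Z=lambda h:U+[0,0,h]-DZ
env.release()
env.reach(Z(.10),q); print(monitor.sense()["joints"].round(2) if hasattr(monitor.sense()["joints"],"round") else monitor.sense()["joints"])
print("hit",env.movel(Z(.014),velocity=.12,guard=8))
env.close_gripper(60); s=monitor.sense(); print(s["finger_gap"],s["gripper_force"],s["contact_force"],s["position"],s["clock"])
env.movel(Z(.02),velocity=.05); s=monitor.sense(); print(s["contact_force"],s["finger_gap"],s["gripper_force"])
```

```text
[-0.5   0.56  1.48  0.    1.1   2.35]
hit False
0.13567824217998695 58.434165716171265 [0.32294044 0.18960832 2.05530324] [ 0.55660535 -0.17086252 -0.0098237 ] 30.5083
[ 0.08786981 -0.24195753 -2.66494638] 0.1290969118730719 58.32043468952179
```

Run:
```python
from h import *
import pickle
s=monitor.sense(); p=np.array(s["position"])
env.movel(p+[0,0,.15],velocity=.2)
q=down(LY+np.pi/2)
j=kinematics.ik(Lw(0,.0007,.16)-DZ,q); print(np.round(j,2))
env.reach(Lw(0,.0007,.16)-DZ,q)
env.movel(Lw(0,.0007,.047+.025+.014)-DZ,velocity=.12)
g=eyes.grab_frame("wrist"); pickle.dump(g,open("wP.pkl","wb")); s=monitor.sense(); print(s["contact_force"],s["finger_gap"],s["clock"],s["position"]-LC)
G=lambda a:np.clip(a.astype(float)**.5*255**.5,0,255).astype(np.uint8)
f=eyes.grab_frame("scene"); t=eyes.grab_frame("top")
o=np.vstack([cv2.resize(G(g["frame"]),(640,480)),np.zeros((0,640,3),np.uint8)])
o=np.hstack([o,cv2.resize(G(np.vstack([f["frame"][130:270,300:420]])),(160,187)).repeat(1,0) if 0 else np.vstack([cv2.resize(G(f["frame"][140:260,320:400]),(160,240)),cv2.resize(G(t["frame"][200:320,210:290]),(160,240))])])
cv2.imwrite("pics/place.png",o[:,:,::-1]); print(o.shape)
```

```text
[ 0.11  0.41  1.52 -0.    1.22  0.37]
[ 0.05345469 -0.2720345  -3.3236743 ] 0.1287296026823291 34.2083 [0.00079466 0.00067433 0.05990242]
(480, 800, 3)
```

View pics/place.png

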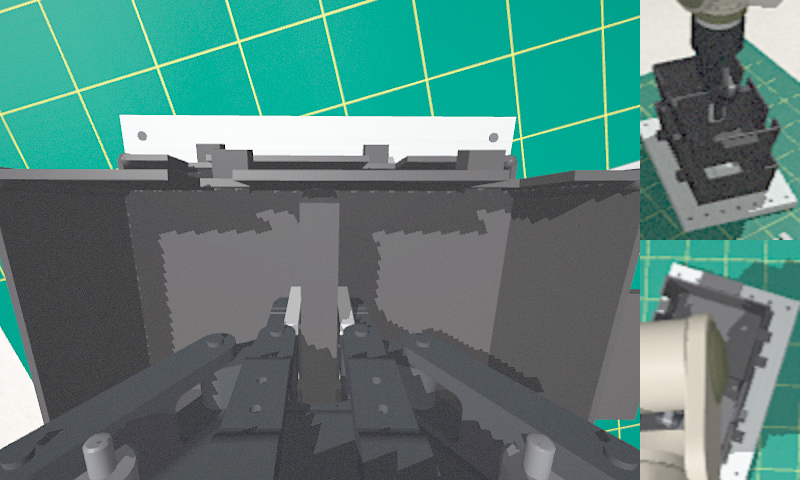

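Run:
```python
from h import *
import pickle
g=pickle.load(open("wP.pkl","rb"))
px=lambda P: cv2.projectPoints(np.array(P),cv2.Rodrigues(g["view"][:3,:3])[0],g["view"][:3,3],g["mtx"],np.array([g["k1"],0,0,0]))[0][:,0].round(0).tolist()
for dy in (-.004,0,.004): print(dy,px([Lw(x,.0007+.0645+dy,.127) for x in(0,.0,-.08,.08)]),px([Lw(0,.0007+.0615+dy,.127)]),px([Lw(0,.0007+.052+dy,.075)]))
print("board",px([Lw(-.125,.0875,0),Lw(.125,.0875,0)]),"lowrim",px([Lw(-.0995,.0645,.055),Lw(.0995,.0645,.055)]))
a=g["frame"].astype(int).sum(2)
print(a[140:215:1,310:330].mean(1).round(0).tolist())
```

```text
-0.004 [[317.0, 179.0], [317.0, 179.0], [45.0, 179.0], [589.0, 179.0]] [[317.0, 189.0]] [[317.0, 197.0]]
0 [[317.0, 165.0], [317.0, 165.0], [42.0, 165.0], [592.0, 165.0]] [[317.0, 176.0]] [[317.0, 188.0]]
0.004 [[317.0, 151.0], [317.0, 151.0], [39.0, 150.0], [595.0, 151.0]] [[317.0, 162.0]] [[317.0, 179.0]]
board [[120.0, 119.0], [515.0, 119.0]] lowrim [[116.0, 160.0], [518.0, 160.0]]
[732.0, 731.0, 734.0, 736.0, 738.0, 741.0, 744.0, 745.0, 746.0, 741.0, 732.0, 728.0, 728.0, 737.0, 728.0, 513.0, 242.0, 263.0, 265.0, 270.0, 277.0, 176.0, 40.0, 50.0, 50.0, 51.0, 52.0, 50.0, 44.0, 107.0, 226.0, 270.0, 264.0, 263.0, 264.0, 264.0, 263.0, 264.0, 263.0, 270.0, 178.0, 41.0, 48.0, 51.0, 53.0, 52.0, 51.0, 51.0, 59.0, 63.0, 62.0, 61.0, 59.0, 60.0, 63.0, 59.0, 59.0, 78.0, 101.0, 102.0, 101.0, 99.0, 117.0, 161.0, 186.0, 180.0, 183.0, 182.0, 183.0, 183.0, 183.0, 182.0, 180.0, 179.0, 182.0]
```

The rim in the held tray sits 1.3 mm towards -y of where it should be, and the lower tray appears about 1 mm towards +y. I'll shift by 2.3 mm and set the tray down.

Run:
```python
from h import *
y=.0030
env.movel(Lw(0,y,.086)-DZ,velocity=.05)
h=env.movel(Lw(0,y,.057)-DZ,velocity=.03,guard=5); s=monitor.sense()
print(h,"underside",s["position"][2]+.027-.015-.014,R.from_euler('z',-LY).apply(s["position"]-LC),s["contact_force"],s["ft_torque"],s["clock"])
```

```text
True underside 0.04703742419400833 [-0.00014742  0.00293194  0.03403742] [-1.75784235  0.77705659  5.50390853] [-0.07244867  0.1357764   0.00761663] 35.3417
```

It made contact at exactly 47 mm, the stacked height. I'll release, withdraw and check.

Run:
```python
from h import *
import pickle
env.release(); s=monitor.sense(); print(s["contact_force"],s["finger_gap"])
env.movel(np.array(s["position"])+[0,0,.16],velocity=.15)
env.reach(Lw(-.05,0,.33),down(0)); env.hold(.3); g=eyes.grab_frame("wrist"); pickle.dump(g,open("wF.pkl","wb"))
a=np.clip(g["frame"].astype(float)**.5*255**.5,0,255).astype(np.uint8); a=a[0:330,150:500]
cv2.imwrite("pics/final.png",cv2.resize(a,None,fx=1.8,fy=1.8,interpolation=cv2.INTER_CUBIC)[:,:,::-1]); print(monitor.sense()["clock"],monitor.sense()["contact_force"])
```

```text
[-0.38475429 -0.50162575 -0.70429201] 0.9999153654440373
38.8333 [-0.03387302  0.09847719 -0.3474819 ]
```

View pics/final.png

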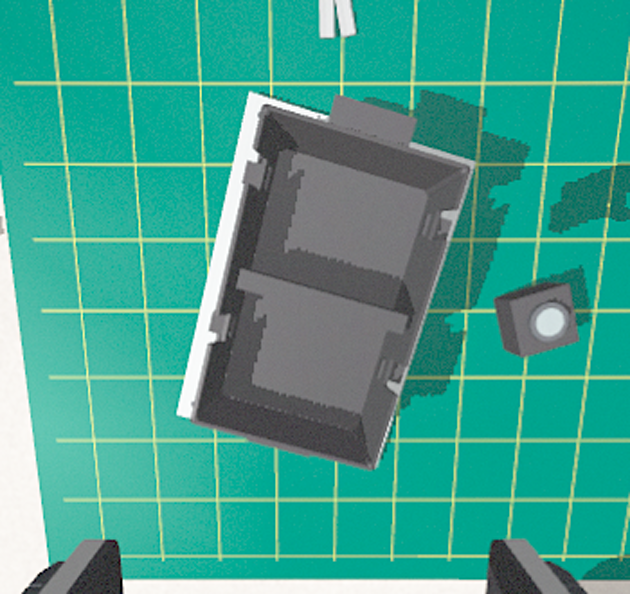

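The tray sits squarely on the lower one with its tab at the far (+x) end, zoom (373,120). The rim corners are near (262,104), (473,165), (376,468) and (193,420). I'll check those numbers and hand in.

Run:
```python
from h import *
import pickle
g=pickle.load(open("wF.pkl","rb"))
c=cast(g,np.array([(262,104),(473,165),(376,468),(193,420)])/1.8+[150,0],.117)
d=c[0]+c[1]-c[2]-c[3]; o=R.from_euler('z',-LY).apply(c.mean(0)-LC); print(o,np.degrees(np.arctan2(d[1],d[0])),np.linalg.norm(np.diff(np.r_[c,c[:1]],axis=0),axis=1))
if np.hypot(*o[:2])<.01: print(job.hand_in())
```

```text
[9.95084106e-04 9.49928534e-05 1.02000000e-01] -14.880074416892548 [0.12950797 0.19726208 0.12785156 0.19569765]
the job is handed in; nothing more can be done
None
```

The job is handed in, though no verdict came back: the lens was in its nest before the tray went on, and the loose tray is stacked end for end at the right height (47 mm at contact), about 1 mm off centre and parallel within about 0.5°, at about 39 s of the 59 s limit.

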